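# Register a chipboard panel against the fence and flip stop of a dowel borer

### The job

Get the white chipboard panel in position for dowel boring: flip the left-hand stop down until it lies level, then push the panel across the table so that its long edge sits flush along the machine's fence and its left end is up against that stop. Push the panel along the table, do not lift or tip it; leave the right-hand stop up and the tools and material lying around where they are.

Things in the scene. Friction and masses are not known exactly. Their poses are not given: they have to be found in the camera images.
- machine: Dowel-boring unit at the table's far side, slightly turned. Origin on the table under the middle of its fence's front face. Fence: level aluminium bar 880 mm long (along y), 45 mm high, front face at x = 0. +x points into the machine (push the panel that way), +y to the robot's left along the fence, z up. Behind it a white gear head, 75 mm high, from x = 75 mm; parts to 130 mm high beyond.
- left_stop (a joint): Flip stop on the fence, robot's left; 0 = down, level; + = swung up (rad); starts 0.55 to 0.85, leaning up and towards the robot. Flat aluminium arm 22 mm wide, 95 mm long from the hinge; top 63 mm above the table when down. Stiff hinge, stays where left; 3 to 8 N straight down on the arm 35 mm out from the hinge swings it to a firm end at 0 (straight down on its very tip can jam).
- left_stop_hinge (a point): Hinge axis of the left stop, at the middle of its arm's width: 12 mm behind the fence's front face, 58 mm above the table; the axis runs along the fence.
- left_stop_face (a point): Point on the right-hand face of the left stop's steel plate, which the panel's left end must meet. The plate, 8 mm thick, hangs under the arm square to the fence; when down it spans 6 to 81 mm in front of the fence and 4 to 53 mm above the table, and this point is 43 mm in front of the fence, 13 mm up. Its place along the fence (machine y) is the same up or down, 4 mm right of the arm's middle.
- right_stop (a joint): The same flip stop near the fence's right end, raised at the start (0.55 to 0.85 rad; 0 = down). To be left up.
- right_stop_face (a point): Point on the left-hand face of the right stop's plate, matching left_stop_face.
- panel: Loose chipboard panel lying flat: 120 mm (x) by 220 mm (y) by 19 mm, white faces, brown edges, 0.25 to 0.5 kg; slides with 1 to 4 N. Origin: centre of its underside; x points to the fence (turned up to 0.25 rad at the start), y to the robot's left. Its edges grip the fence: a crooked panel is squared by pushing at the end that lags; pushed along, keep outside its middle line, away from the fence.
- tape_roll: Bystander: roll of paper tape lying flat, 100 mm outside, 25 mm high, on the left. Origin: centre of its underside.
- glue_bottle: Bystander: white glue bottle standing on the right, 60 mm across, 170 mm high. Origin: centre of its underside.
- tape_measure: Bystander: grey pocket tape measure standing on edge, 65 x 38 x 60 mm high, nearer the robot on the right. Origin: centre of its underside.
- pencil: Bystander: flat carpenter's pencil, 175 mm long, 14 mm wide, 8 mm thick, near the robot on the left. Origin: under the middle of its shaft; x along it.
- offcut: Bystander: small white-faced chipboard offcut lying flat, 70 x 100 x 19 mm, on the far left. Not the panel. Origin: centre of its underside.
- screwdriver: Bystander: screwdriver lying near the robot on the right, 200 mm long, x along it towards its tip. Origin at its middle, on the underside.
There are look-alikes about, which are no part of the job. Leave any pink look-alike of the part that bears left_stop alone.

How it is judged:
On the way, in this order (a step that is already met when the one before it is completed fails the run):
1. the left-hand stop is flipped down (value of joint left_stop below 0.06 rad), for 0.2 s.
2. the panel is flush with the fence and against the stop (value of joint left_stop below 0.06 rad and x of panel in the frame of machine above -0.0625 m and angle between the x axis of panel and the x axis of machine, either way round below 0.018 rad and y of left_stop_face in the frame of panel between 0.105 and 0.1125 m), for 0.2 s.
At the end, for the whole second after the job is handed in: The left stop is down (within 0.06 rad), the panel lies flat and still on the table, its far edge within 2.5 mm of the fence and parallel to it within 0.018 rad, its left end within 2.5 mm of the stop's face; the right stop is still up (all of step 2 and height (world z) of panel below 0.003 m and angle between panel's own z axis and vertical below 0.03 rad and linear speed of panel below 0.01 m/s and value of joint right_stop above 0.5 rad); the robot touches nothing.
It fails at once if the panel is lifted or tipped (height (world z) of panel above 0.01 m or angle between panel's own z axis and vertical above 0.1 rad).
It fails at once if the right-hand stop is swung down (value of joint right_stop below 0.4 rad).
It fails at once if a bystander is moved by more than 20 mm (distance of any of tape_roll, glue_bottle, tape_measure, pencil, offcut, screwdriver from where it was at the start of the episode above 0.02 m).
It also fails if it takes over 64 s, if anything falls off the work surface, if the arm or the gripper's body presses on something with over 40 N, if the wrist force passes 120 N, or if a joint passes its speed limit or range.

### The arm

A 7-joint arm with a two-finger parallel gripper is mounted at the origin on the work surface. World frame = base frame: x ahead of the robot, y to its left, z up, the work surface at z = 0. Lengths are in m, angles in rad, forces in N, time in s.
With the tool pointing down it reaches from about 0.4 to 0.9 m from the base axis. Payload 5.5 kg.
Tool frame: the origin (TCP) lies midway between the tips of the shut fingers; the grasp point (between the pads) lies 19 mm behind it (manip.grip_depth is the distance from the TCP to the grasp point, in m); z points along the fingers, y is the line along which they close (so a half turn about z gives the same grasp; the last joint's range is limited). The gripper opens to 92 mm and grips with 3 to 60 N. Pads are 19 mm wide; open, the fingers measure 130 mm over their backs; the gripper's body (75 mm by 190 mm) begins 47 mm behind the grasp point.
Start: joints at [1.398, 0.501, -0.427, 1.55, 0.221, 1.138, -0.21], TCP at [0.274, -0.589, 0.196] pointing down, gripper open.
Joint ranges: [-2.88, 2.88], [-0.31, 2.03], [-1.54, 1.56], [0.2, 2.42], [-1.41, 4.55], [0.19, 2.02], [-2.57, 2.57]. Speed limits (rad/s): [2.57, 2.57, 3.14, 3.14, 3.14, 3.14, 3.14].

### API

Orientations are given as a unit quaternion [x, y, z, w].
In Python, from bench import manip, effector, viewer gives the robot as it stands. Calls block until the motion is done:
- manip.move_pose(position, orientation): joint-space move of the TCP to a pose.
- manip.servo_line(position, ori=None, vel=0.15): straight line of the TCP; ori=None keeps the orientation; vel is the mean speed in m/s.
- manip.movej(angles): joint-space move.
- effector.open_jaws() and effector.close(f_grip=None): open the fingers fully, or close them until they stop; f_grip is the grip in N (None keeps the last).
- manip.sleep(seconds).
- manip.solve_ik(position, orientation): joint angles nearest the present ones, or None.
- viewer.get_image(name): name is "side" or "top"; returns the picture (420x560x3 uint8, red, green, blue); there is no depth.
- viewer.get_calibration(name): a dict with "vfov" (degrees; the focal length in pixels is half the picture's height over the tangent of half this angle, whatever the lens; pixels are square), "cx", "cy" (the principal point, pixels), "eye" and "attitude" of the camera in the world. Camera axes: x right, y down, z forward; pixel columns grow to the right and rows downward; lengths in m; the calibration is good to about 2 mm. A picture is of the moment at which its call begins. get_calibration takes no time and is no camera call.
A pose or a line that the arm cannot do raises manip.PlanningError and nothing moves.
- manip.hand_in(): hands the job in; it is judged then, once.
Readings, each from a call of its own:
- manip.current_clock(): time.
- manip.current_q(): joint angles.
- manip.current_joint_velocities(): joint speeds.
- manip.current_tau(): joint torques, N m.
- manip.current_tool_pos(): TCP position.
- manip.current_tcp_rot(): TCP orientation.
- manip.current_force(): force on the tool from outside, world axes, zero at the start.
- manip.current_wrist_torque(): the same for the moment, N m.
- manip.current_finger_gap(): finger opening in m.
- manip.current_gripper_force(): force on a finger pad.
Only numpy, scipy, OpenCV 4.12 (cv2) and the standard library are available. Lean on these libraries where they do the work, as an engineer would, in place of code of your own. Each camera call takes 0.05 s, during which the arm holds its last target. There are 200 camera calls.

## Working session

There is one attempt and no reset: what is moved stays moved. The work goes in short steps, each a Python script; the robot and the scene stay as the last script left them, time stands still between calls to the robot, and variables do not carry over. Pictures are saved under pics/ and viewed, at most 10 in all, crops included, and the job is handed in when it is done.

```bash
mkdir -p pics; ls
python3 - <<'E'
from bench import manip, effector, viewer
import cv2
for n in("side","top"):
    im=viewer.get_image(n); cv2.imwrite(f"pics/{n}0.png",im[:,:,::-1]); print(n,viewer.get_calibration(n))
print(manip.current_clock(),manip.current_tool_pos(),manip.current_tcp_rot())
E
```

```text
pics
side {'vfov': 46.87040052398462, 'cx': 277.52638893265123, 'cy': 212.90848495673555, 'eye': array([0.01037046, 0.99276101, 0.91918663]), 'attitude': array([-0.20952147,  0.87637603, -0.42285057,  0.09624556])}
top {'vfov': 45.053288835534566, 'cx': 287.3401963336306, 'cy': 200.45320391225903, 'eye': array([0.25312381, 0.00676897, 1.41365646]), 'attitude': array([ 0.71498585, -0.69435522,  0.05835927, -0.05709865])}
0.1 [ 0.27407563 -0.58863389  0.19457268] [ 9.76346214e-01  2.16211186e-01 -1.50955508e-04 -8.77381064e-04]
```

View pics/side0.png

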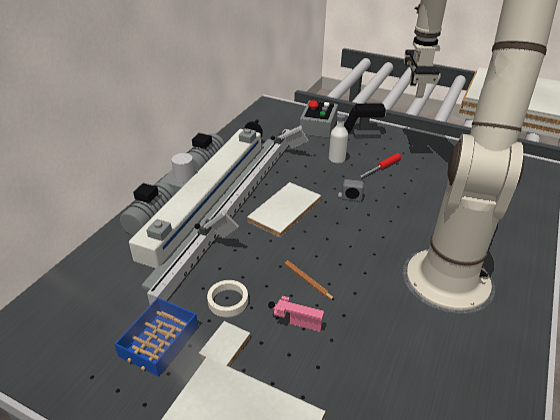

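View pics/top0.png

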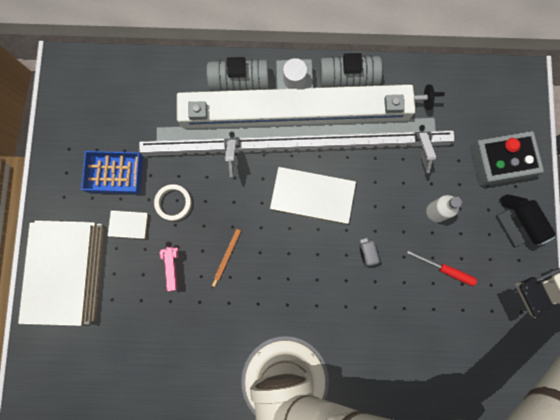

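The side view shows the left stop at about (222,228), the right stop near (290,137) and the panel at (285,208). The top view shows the fence from (140,147) to (453,137), the left stop at (231,150) and the panel at (313,195). The pink look-alike is at (170,268). I'll enlarge both views.

```bash
cat > h.py <<'E'
import numpy as np, cv2
from scipy.spatial.transform import Rotation as R
from bench import manip, effector, viewer
def cam(n):
    c=viewer.get_calibration(n); return c, 210/np.tan(np.radians(c['vfov'])/2), R.from_quat(c['attitude']).as_matrix()
def ray(n,p):
    c,f,M=cam(n); d=M@np.array([(p[0]-c['cx'])/f,(p[1]-c['cy'])/f,1]); return c['eye'],d/np.linalg.norm(d)
def onz(n,p,z):
    e,d=ray(n,p); return e+d*(z-e[2])/d[2]
def proj(n,P):
    c,f,M=cam(n); q=M.T@(np.array(P)-c['eye']); return np.array([c['cx']+f*q[0]/q[2],c['cy']+f*q[1]/q[2]])
def tri(pt,ps):
    e1,d1=ray('top',pt); e2,d2=ray('side',ps)
    s=np.linalg.lstsq(np.c_[d1,-d2],e2-e1,rcond=None)[0]
    a,b=e1+s[0]*d1,e2+s[1]*d2; return (a+b)/2,np.linalg.norm(a-b)
def panel(n,near,z=.019,im=None):
    im=viewer.get_image(n) if im is None else im
    hsv=cv2.cvtColor(im,cv2.COLOR_RGB2HSV)
    m=((hsv[:,:,2]>185)&(hsv[:,:,1]<60)).astype(np.uint8)
    cs,_=cv2.findContours(m,cv2.RETR_EXTERNAL,cv2.CHAIN_APPROX_NONE)
    cs=[c for c in cs if cv2.contourArea(c)>800 and cv2.pointPolygonTest(c,near,False)>=0]
    if not cs: return None
    w=np.array([onz(n,p,z)[:2] for p in cs[0][:,0,:]])
    return cv2.minAreaRect((w*1000).astype(np.float32))
E
python3 - <<'E'
from h import *
for n,near in(("top",(313,195)),("side",(285,208))): print(n,panel(n,near,im=cv2.imread(f"pics/{n}0.png")[:,:,::-1].copy()))
t=cv2.imread("pics/top0.png")[115:185,130:330]; cv2.imwrite("pics/ct.png",cv2.resize(t,None,fx=4,fy=4,interpolation=cv2.INTER_CUBIC))
t=cv2.imread("pics/side0.png")[170:310,130:260]; cv2.imwrite("pics/cs.png",cv2.resize(t,None,fx=4,fy=4,interpolation=cv2.INTER_CUBIC))
for n in("top","side"):
  for P in([0.4,0,0],[.6,0,0],[.6,.3,0],[.274,-.589,.195]): print(n,P,proj(n,P))
E
```

```text
top ((501.8482971191406, -62.81523895263672), (220.95140075683594, 120.83172607421875), 80.78184509277344)
side ((506.7167053222656, -61.8509521484375), (219.92349243164062, 119.55244445800781), 80.95527648925781)
top [0.4, 0, 0] [289.17330105 230.9081202 ]
top [0.6, 0, 0] [291.15082623 161.40839059]
top [0.6, 0.3, 0] [186.5433476  158.35523324]
top [0.274, -0.589, 0.195] [535.59680151 282.3950887 ]
side [0.4, 0, 0] [308.36620574 232.36136355]
side [0.6, 0, 0] [248.13844841 212.64709032]
side [0.6, 0.3, 0] [191.61536203 276.42872361]
side [0.274, -0.589, 0.195] [414.7765519   99.48463623]
```

View pics/ct.png

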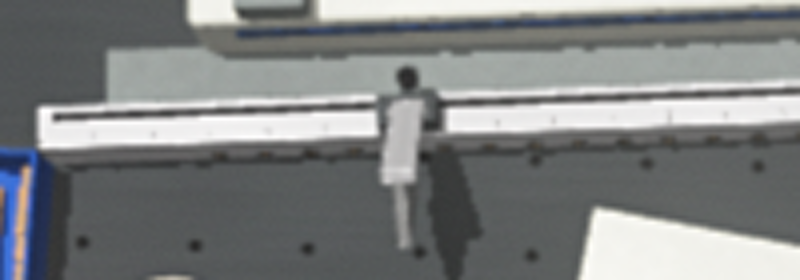

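View pics/cs.png

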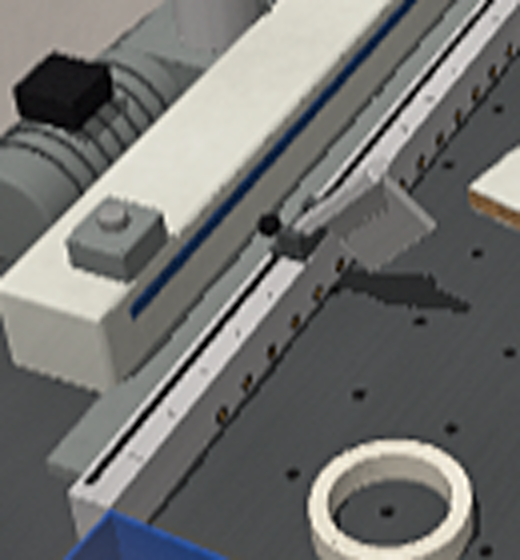

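Crops: in the top view the fence's front upper edge runs from about (140.5,152.5) to (330,146), with the stop arm's root at (231.5,140.5) and its outer end at (229.5,160.5). The side view shows the plate hanging under the raised arm, near (220,228).

Run:
```python
from h import *
g=cv2.cvtColor(cv2.imread("pics/top0.png"),cv2.COLOR_BGR2GRAY).astype(int)
for x in (150,180,210,270,330,390,445): print(x,"from 126:",g[126:164,x])
r=cv2.cvtColor(cv2.imread("pics/top0.png"),cv2.COLOR_BGR2GRAY)
print("row147 ends",g[149,134:148],g[138,446:462])
for y in (138,142,146,150,154,158,161): print(y,"from 222:",g[y,222:244])
for n,p in(("tape",(172,202)),): print(onz('top',p,.0125))
# panel corners both views -> triangulate heights
a=cv2.boxPoints(panel('top',(313,195),im=cv2.imread("pics/top0.png")[:,:,::-1].copy()))/1000
b=cv2.boxPoints(panel('side',(285,208),im=cv2.imread("pics/side0.png")[:,:,::-1].copy()))/1000
for q in a:
    w=b[np.argmin(np.linalg.norm(b-q,axis=1))]
    print(q,w,tri(proj('top',[*q,.019]),proj('side',[*w,.019])))
```

```text
150 from 126: [ 87  86  85  84  84  85  85  85  86  83  86  87  83  81 100 173 222 110
  87 202 238 236 237 239 240 220 132  91  99  89  59  60  84  89  89  89
  88  88]
180 from 126: [122 153 163 162 162 162 162 163 165 162 162 160 161 169 208 227 111 118
 238 243 239 239 241 240 204 121  97  98  85  59  59  82  89  88  89  89
  87  85]
210 from 126: [110 101  94 117 156 163 161 162 161 161 161 161 171 209 225 112 119 235
 240 235 230 233 236 188 114  95  95  80  66  86  93  90  91  91  91  90
  92  91]
270 from 126: [ 98 125 158 165 164 162 165 165 160 161 177 212 187  84 123 233 237 233
 235 237 233 168 111 104 104  84  73  90  95  95  93  96  95  96  94  94
  95  97]
330 from 126: [157 165 164 164 162 161 161 162 182 217 186  91 134 231 235 232 234 237
 233 153 103  99  79  69  72  92  95  94  95  94  94  94  93  96  95  94
  95  96]
390 from 126: [154 154 153 154 153 153 182 223 154  62 130 225 231 227 229 233 224 142
  95 101  97  71  62  84  89  88  89  88  87  87  88  86  86  86  87  87
  88  86]
445 from 126: [ 84  84  82  81 141 223 177  73 121 220 231 226 227 232 222 140  
[... 820 characters left out ...]
5  82  67  57  57
  59  58  59  59]
161 from 222: [ 89  89  87 101 116 121 131 148 139 105  90  84  82  88  91  83  62  57
  57  58  60  59]
[0.47028169 0.33038842 0.0125    ]
[ 0.42451513 -0.16218595] [ 0.43039715 -0.16104828] (array([ 0.42736359, -0.16135453,  0.01916998]), np.float64(0.005942307160611086))
[ 0.5437864  -0.18154249] [ 0.54846305 -0.17984256] (array([ 0.54629466, -0.18090649,  0.0183966 ]), np.float64(0.0049155336781764565))
[0.57918143 0.03655548] [0.58303624 0.03734637] (array([0.58099969, 0.03720749, 0.01905711]), np.float64(0.003792723606131188))
[0.4599102 0.055912 ] [0.46497035 0.05614065] (array([0.46210016, 0.05664497, 0.01984375]), np.float64(0.004819658593789822))
```

Run:
```python
from h import *
g=cv2.cvtColor(cv2.imread("pics/top0.png"),cv2.COLOR_BGR2GRAY).astype(float)
def fall(v,lo,th=165):  # last crossing high->low after index lo
    for i in range(lo,len(v)-1):
        if v[i]>=th>v[i+1]: return i+(v[i]-th)/(v[i]-v[i+1])
pts=[]
for x in [*range(146,222,4),*range(246,412,4),*range(440,450,3)]:
    y=151.8-.0362*(x-150); c=g[:,x]; r=fall(c,int(y)-2)
    if r and abs(r-y)<2: pts.append((x,r))
pts=np.array(pts); 
W=np.array([onz('top',p,.045)[:2] for p in pts])
k=np.polyfit(W[:,1],W[:,0],1); print("top x=a*y+b",k,"res",np.std(W[:,0]-np.polyval(k,W[:,1])),len(W))
L=onz('top',(139.3,150),.045);Rr=onz('top',(454,139),.045); print(L,Rr,np.linalg.norm(L-Rr))
s=cv2.cvtColor(cv2.imread("pics/side0.png"),cv2.COLOR_BGR2GRAY).astype(float)
S=[]
for wy in np.arange(-.25,.5,.025):
    P=np.array([np.polyval(k,wy),wy,.045]); 
    xs=np.arange(-.012,.02,.001)  # scan into +x on the top plane
    q=np.array([proj('side',P+[d,0,0]) for d in xs]).astype(np.float32)
    v=cv2.remap(s.astype(np.float32),q[:,:1],q[:,1:],cv2.INTER_LINEAR).ravel()
    print(round(wy,3),proj('side',P).round(1),v[::2].astype(int))
for r in ((231.2,140),(231,146),(230.2,150),(229.7,154),(229,158)): print(r,onz('top',r,.06))
```

```text
top x=a*y+b [-0.06746865  0.63201195] res 0.0004080346797727361 65
[0.60887385 0.42338896 0.045     ] [ 0.66698862 -0.45372558  0.045     ] 0.8790376788104975
-0.25 [271.5 157.1] [ 93 100  99  97  94  92  89  91 132 174 196 199 183 177 189 197]
-0.225 [268.5 160.8] [ 78  98 100  97  94  92  91  95 129 167 188 196 193 192 194 195]
-0.2 [265.4 164.5] [ 89  97  99  98  96  93  90  93 123 162 191 199 193 191 192 196]
-0.175 [262.3 168.4] [ 99  98  99  96  94  92  88  96 133 172 196 180 154 172 194 199]
-0.15 [259.2 172.3] [101  98  97  96  93  90  87 102 134 174 202 196 192 192 193 197]
-0.125 [255.9 176.3] [ 97 100  97  95  93  91  90  98 123 169 188 187 187 192 195 197]
-0.1 [252.6 180.4] [ 95  97  97  96  94  91  89  88 126 172 195 201 197 195 196 200]
-0.075 [249.2 184.6] [ 79  93  96  96  95  93  89 103 137 179 210 202 197 196 198 202]
-0.05 [245.7 188.9] [100 100  99  97  95  94  91  97 140 187 191 184 193 199 199 204]
-0.025 [242.1 193.4] [ 99  98  98  97  96  94  90 101 126 177 203 200 199 199 201 204]
-0.0 [238.4 197.9] [102 100  98  96  95  94  91  98 131 170 198 199 197 197 19
[... 1145 characters left out ...]
95  95  95  94  90  98 146 187 193 183 188 196 194 200]
0.375 [169.9 282.5] [ 98  96  95  94  94  93  91  99 145 192 195 193 192 190 190 194]
0.4 [164.2 289.5] [ 98  97  95  95  95  94  90 106 152 190 192 189 189 188 186 189]
0.425 [158.3 296.8] [ 97  97  93  94  95  96  90 103 149 170 176 183 179 167 168 185]
0.45 [152.2 304.3] [ 58  58  59  59  58  57  61  78 106 126 119 104  75  74  77  79]
0.475 [146. 312.] [62 62 61 60 60 59 58 67 78 85 79 79 78 78 77 77]
(231.2, 140) [0.64101045 0.16753138 0.06      ]
(231, 146) [0.62390664 0.16727926 0.06      ]
(230.2, 150) [0.61248673 0.16894576 0.06      ]
(229.7, 154) [0.60112192 0.16978363 0.06      ]
(229, 158) [0.58977076 0.17116802 0.06      ]
```

Both cameras agree on the panel height (19 mm), its size (221x120 mm), the fence length (879 mm) and the fence slope. They differ by a steady 4.5 mm in x, so I'll use the mean. Next I flip the stop with shut fingers, stepping down under force watch.

```bash
cat >> h.py <<'E'
T=.0674; O=np.array([.6353,-.015]); C=np.array([[np.cos(T),-np.sin(T)],[np.sin(T),np.cos(T)]])
def w(xm,ym,z): return [*(O+C@[xm,ym]),z]
def m(p): return C.T@(np.array(p[:2])-O)
def q(a=0): return [np.cos((T+a)/2),np.sin((T+a)/2),0,0]
E
python3 - <<'E'
from h import *
print("measure/bottle",onz('top',(370,253),.03),onz('side',(352,190),.03))
p=manip.current_tool_pos(); effector.close(f_grip=10)
manip.servo_line([p[0],p[1],.28],vel=.3)
y=.1826; manip.move_pose(w(-.021,y,.2),q()); manip.servo_line(w(-.021,y,.125),vel=.15)
f0=manip.current_force(); print(manip.current_clock(),f0)
z=.125
while z>.058:
    z-=.004; manip.servo_line(w(-.021,y,z),vel=.04); f=manip.current_force()-f0; print(round(z,3),f.round(1),manip.current_tool_pos()[2].round(4))
    if f[2]>14 or np.linalg.norm(f)>25: break
manip.servo_line(w(-.021,y,.16),vel=.2)
effector.open_jaws()
manip.move_pose(w(-.235,-.045,.25),q())
for n in("side","top"): cv2.imwrite(f"pics/{n}1.png",viewer.get_image(n)[:,:,::-1])
print(manip.current_clock())
a=cv2.imread("pics/top1.png");b=cv2.imread("pics/side1.png")
v=np.hstack([cv2.resize(a[90:330,130:330],(400,480)),cv2.resize(b[120:360,130:330],(400,480))]); cv2.imwrite("pics/v1.png",v)
E
```

```text
measure/bottle [ 0.34296135 -0.2217273   0.03      ] [ 0.34749219 -0.2159008   0.03      ]
5.525 [ 0.5638752  -0.4452946  -0.01333629]
0.121 [0.1 0.2 0.7] 0.1216
0.117 [-0.5  0.7  0. ] 0.1168
0.113 [ 0.3 -0.1 -0.1] 0.1126
0.109 [-0.9  0.3 -0.4] 0.1086
0.105 [-0.3  0.   0.7] 0.1047
0.101 [-0.9  0.1 -0.7] 0.1007
0.097 [-0.2 -0.5 -0.3] 0.0966
0.093 [-0.   0.  -0.4] 0.0927
0.089 [-0.7 -0.9 -0.4] 0.0887
0.085 [-1.1 -0.6  0.8] 0.0847
0.081 [ 0.2  1.1 -0.3] 0.0809
0.077 [-0.2  1.   0.1] 0.0767
0.073 [0.6 0.6 0.7] 0.0727
0.069 [0.6 0.8 0.1] 0.0687
0.065 [-0.1  0.5  0.6] 0.0647
0.061 [-0.2  1.1 -0.2] 0.0607
0.057 [0.  0.3 0.7] 0.0567
13.2333
```

View pics/v1.png

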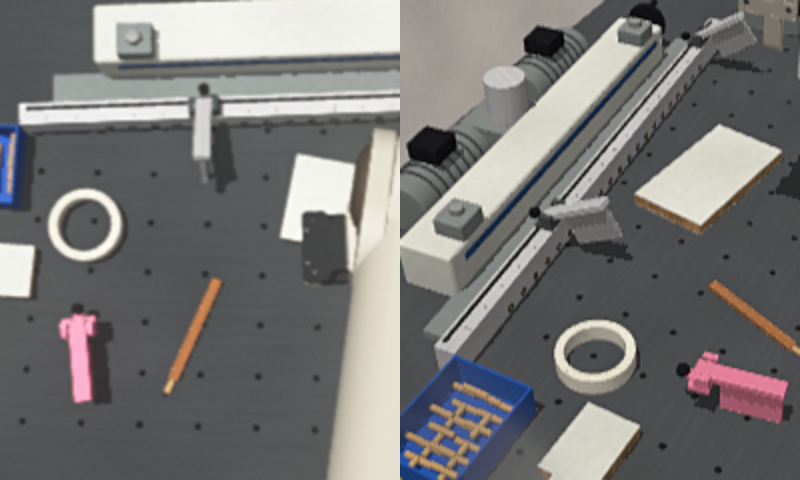

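The stop has come only partly down: its tip is now near top (231,169) and side (234,220). I'll triangulate the tip and hinge.

Run:
```python
from h import *
for nm in ("0","1"):
  pass
a=cv2.imread("pics/top1.png")[125:190,200:265];b=cv2.imread("pics/side1.png")[205:250,190:250]
cv2.imwrite("pics/v2.png",np.hstack([cv2.resize(a,(400,400),interpolation=cv2.INTER_CUBIC),cv2.resize(b,(400,300),interpolation=cv2.INTER_CUBIC)[:300] if 0 else cv2.copyMakeBorder(cv2.resize(b,(400,300),interpolation=cv2.INTER_CUBIC),0,100,0,0,cv2.BORDER_CONSTANT)]))
for t,s in (((231,168),(234,220)),): P,e=tri(t,s); print(P,e,m(P))
# predicted tip/hinge (right-hand side of hinge) pixels for several angles
for th in (0,.1,.2,.3,.4,.7):
  for d in (.03,.095):
    P=w(.012-d*np.cos(th)-.005*np.sin(th),.1826,.058+d*np.sin(th)+.005*np.cos(th)); print(th,d,proj('top',P).round(1),proj('side',P).round(1))
```

```text
[0.5506578  0.15873812 0.10596888] 0.001434057486344355 [-0.07274893  0.17904421]
0 0.03 [231.  152.4] [215.9 227.8]
0 0.095 [231.5 175.5] [237.3 234. ]
0.1 0.03 [230.9 152.2] [215.9 227. ]
0.1 0.095 [231.2 174.8] [237.2 231.4]
0.2 0.03 [230.8 152. ] [215.9 226.2]
0.2 0.095 [230.8 173.7] [236.7 228.6]
0.3 0.03 [230.7 151.6] [215.7 225.4]
0.3 0.095 [230.4 172.3] [235.9 225.8]
0.4 0.03 [230.6 151.2] [215.5 224.6]
0.4 0.095 [230.  170.6] [234.8 223. ]
0.7 0.03 [230.3 149.3] [214.2 222.3]
0.7 0.095 [229.  163.5] [229.8 214.8]
```

View pics/v2.png

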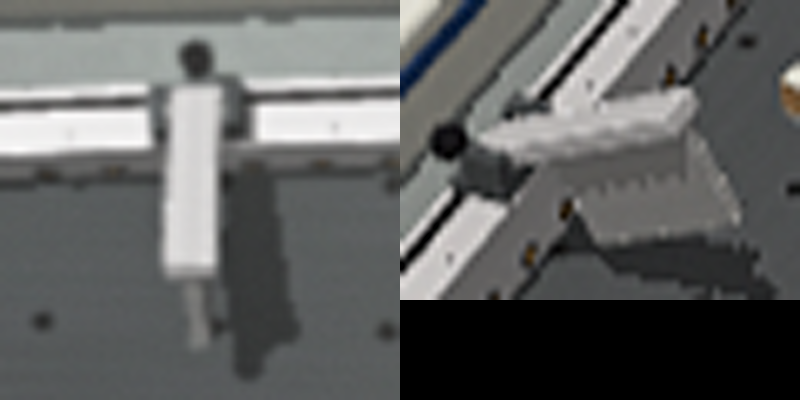

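The stop is at about 0.45 rad, yet the TCP passed below its top surface there without force. I'll check whether the fingers really shut.

Run:
```python
from h import *
print(manip.current_finger_gap(),manip.current_tcp_rot(),q(),manip.current_tool_pos(),w(-.235,-.045,.25))
effector.close(f_grip=10); print(manip.current_clock(),manip.current_finger_gap(),manip.current_gripper_force(),manip.current_tool_pos())
im=viewer.get_image('side'); cv2.imwrite("pics/s2.png",cv2.resize(im[60:300,220:470],None,fx=3,fy=2.4)[:,:,::-1])
```

```text
0.09160553832482064 [ 9.99390395e-01  3.49033114e-02 -7.46775550e-04 -2.00686882e-04] [np.float64(0.9994322087392896), np.float64(0.033693621570040064), 0, 0] [ 0.40427112 -0.07465553  0.249317  ] [np.float64(0.40386427641957273), np.float64(-0.07572483718219487), 0.25]
14.6667 0.0006299978245230303 0.0 [ 0.40385068 -0.07573616  0.24998733]
```

View pics/s2.png

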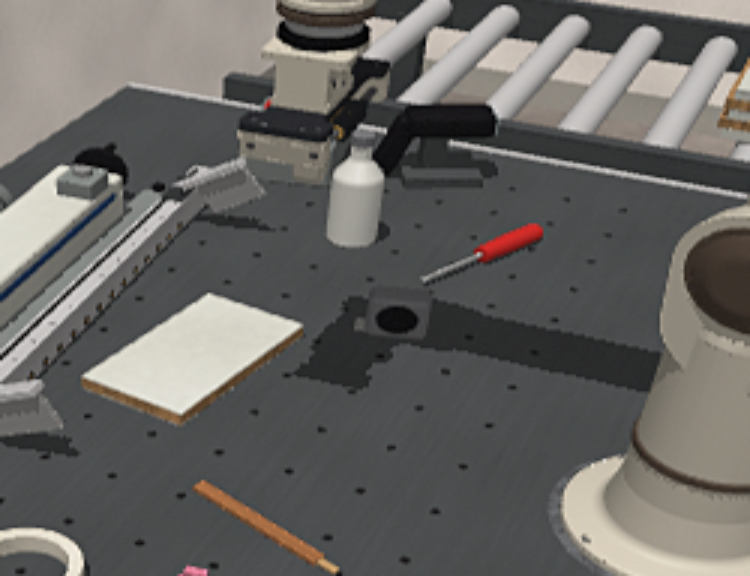

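Run:
```python
from h import *
p=manip.current_tool_pos()
for n in('side','top'):
  print(n,[proj(n,p+[0,0,d]).round(1) for d in (0,.019,.066,.15,.25)],proj(n,[p[0],p[1],0]).round(1))
im=viewer.get_image('side'); cv2.imwrite("pics/s3.png",cv2.resize(im[40:160,270:400],None,fx=6,fy=5,interpolation=cv2.INTER_CUBIC)[:,:,::-1])
```

```text
side [array([322.9, 145.2]), array([323.4, 139. ]), array([324.6, 123.1]), array([326.9,  92.9]), array([330. ,  53.4])] [317.3 217.3]
top [array([322.7, 219. ]), array([323.3, 218. ]), array([324.9, 215.2]), array([328.2, 209.7]), array([332.7, 201.8])] [316.2 230.3]
```

View pics/s3.png

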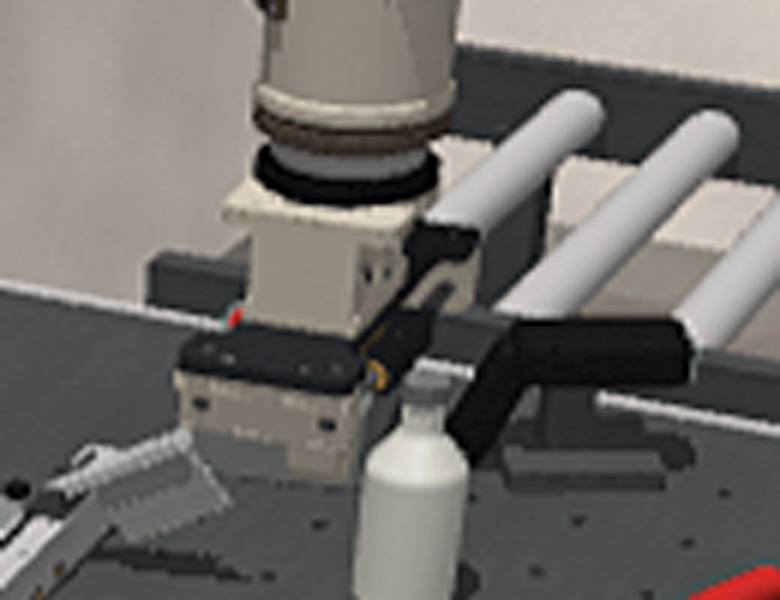

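The gap is shut (0.6 mm). The visible fingertip is near side (323,136), where (323,145) was expected, so the real tip sits about 20–25 mm above the reported TCP. That also explains the 0.45 rad. I'll descend again, further, until the firm end shows as force.

Run:
```python
from h import *
y=.1826
manip.servo_line(w(-.06,y-.02,.2),vel=.4); manip.servo_line(w(-.021,y,.09),vel=.2)
F=lambda:np.mean([manip.current_force() for _ in range(5)],0)
f0=F(); t0=manip.current_tau(); z=.062
manip.servo_line(w(-.021,y,z),vel=.08)
while z>.028:
    z-=.003; manip.servo_line(w(-.021,y,z),vel=.06); f=F()-f0; print(round(z,3),f.round(1),manip.current_tool_pos()[2].round(4),(manip.current_tau()-t0)[:4].round(1))
    if f[2]>9 or np.linalg.norm(f)>14: break
    if abs(z-.05)<.0016: cv2.imwrite("pics/side3.png",viewer.get_image('side')[:,:,::-1])
cv2.imwrite("pics/side4.png",viewer.get_image('side')[:,:,::-1])
manip.servo_line(w(-.021,y,.16),vel=.25)
manip.servo_line(w(-.235,-.045,.2),vel=.5)
for n in("side","top"): cv2.imwrite(f"pics/{n}5.png",viewer.get_image(n)[:,:,::-1])
print(manip.current_clock())
a=cv2.imread("pics/side4.png")[110:250,160:300];b=cv2.imread("pics/side5.png")[110:250,160:300]
cv2.imwrite("pics/v3.png",cv2.resize(np.hstack([a,b]),(800,400),interpolation=cv2.INTER_CUBIC))
g=cv2.cvtColor(cv2.imread("pics/top5.png"),cv2.COLOR_BGR2GRAY); print(g[160:190,230],g[160:190,232])
```

```text
0.059 [-0.8  1.7  0.1] 0.059 [ 0.  -2.6 -0.3  0.6]
0.056 [0.3 1.9 0.1] 0.0561 [ 0.1 -2.3 -0.2  1.2]
0.053 [-0.2  1.8  0.7] 0.0529 [ 0.2 -2.3 -0.   1.4]
0.05 [0.5 1.7 1. ] 0.0498 [ 0.3 -2.5 -0.   1.4]
0.047 [-0.5  2.  -0.9] 0.0467 [ 0.2 -2.7 -0.1  1.4]
0.044 [-0.5  1.8 -0.2] 0.0437 [ 0.2 -2.9 -0.1  1.5]
0.041 [-0.3  2.   0.7] 0.0407 [ 0.1 -3.1 -0.2  1.5]
0.038 [-0.5  2.2  0.4] 0.0377 [ 0.1 -3.3 -0.3  1.5]
0.035 [-0.7  1.3  0.1] 0.0347 [ 0.  -3.5 -0.3  1.5]
0.032 [-0.7  1.1  3.5] 0.0322 [ 0.  -1.7 -0.1  2.1]
0.029 [-8.3 -0.7 22.5] 0.0319 [-0.3  8.1  0.9  3.2]
21.2583
[240 240 240 240 240 241 240 241 241 242 242 242 242 243 245 245 209 121
  84  87  90  89  89  89  89  90  90  89  91  88] [235 235 236 236 236 236 236 236 237 237 237 237 237 238 240 240 184 102
  78  87  88  89  89  89  89  91  90  89  90  89]
```

View pics/v3.png

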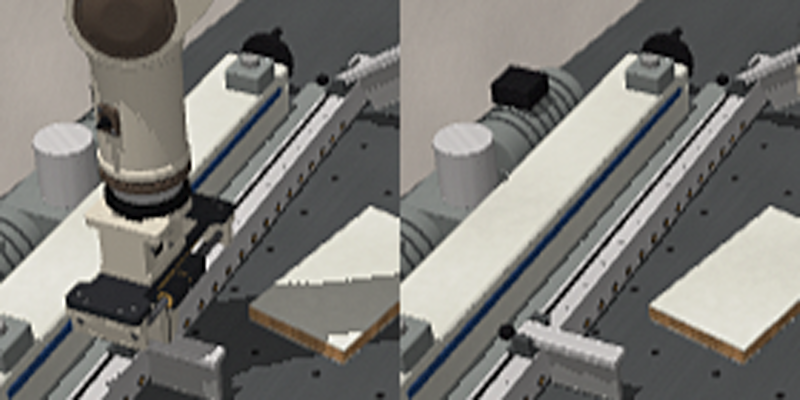

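v3 shows the stop down, its arm level at about (570,340) in the right half, with its tip row at the predicted level position. The force rose at a reading of z≈0.032 where 0.063 was expected, so the tip is about 31 mm above the reading. I'll lower with force checks on that basis, then square the panel with both fingers.

```bash
cat >> h.py <<'E'
F=lambda:np.mean([manip.current_force() for _ in range(4)],0)
def lower(xm,ym,z0,z1,dz=.004):
    manip.servo_line(w(xm,ym,z0),vel=.3); f0=F(); z=z0
    while z>z1:
        z=max(z-dz,z1); manip.servo_line(w(xm,ym,z),vel=.08); f=F()-f0
        if f[2]>4: 
            print("touch",z,f.round(1)); z+=.004; manip.servo_line(w(xm,ym,z),vel=.08); break
    return z,F()
def look(cm):
    """panel centre (machine frame), yaw relative to machine; side view, offset by half the view disagreement"""
    r=panel('side',tuple(float(v) for v in proj('side',w(*cm,.019))))
    if r is None: return None
    b=cv2.boxPoints(r)/1000-[.0024,.0006]; e=max((b[i]-b[(i+1)%4] for i in range(4)),key=np.linalg.norm)
    e=C.T@(e*np.sign(e[1])); return m(b.mean(0)).round(4),round(float(np.arctan2(-e[0],e[1])),4),np.round(r[1],1)
E
python3 - <<'E'
from h import *
print(manip.grip_depth,look((-.134,-.038)))
effector.open_jaws()
z,f0=lower(-.235,-.045,.02,-.022); print(z,f0.round(1),manip.current_tool_pos())
for x in (-.22,-.20,-.18,-.16,-.15,-.143):
    manip.servo_line(w(x,-.045,z),vel=.1); print(x,(F()-f0).round(1))
manip.servo_line(w(-.16,-.045,z),vel=.2); manip.servo_line(w(-.2,-.045,.1),vel=.3)
print(look((-.075,-.035)),manip.current_clock())
E
```

```text
0.0188 (array([-0.1339, -0.0385]), -0.2219, array([219.9, 120.2]))
-0.022 [-0.  -0.5 -1.4] [ 0.4037751  -0.07569815 -0.0220942 ]
-0.22 [0.3 0.7 1.1]
-0.2 [-0.1  1.   1.4]
-0.18 [-0.2  0.7  0.6]
-0.16 [-0.1 -0.   1.8]
-0.15 [0.5 0.5 1.6]
-0.143 [-1.4  0.4  1.8]
(array([-0.0726, -0.0263]), 0.0031, array([119.5, 220. ])) 28.9917
```

Squared (yaw 0.003) with a 12.6 mm gap to the fence. Next is the sideways push from the right end, through the middle line, to just short of the stop.

Run:
```python
from h import *
effector.close(f_grip=10)
manip.servo_line(w(-.073,-.18,.06),vel=.35)
z,f0=lower(-.073,-.18,.01,-.022,.008)
for y in (-.16,-.12,-.09,-.075,-.066):
    manip.servo_line(w(-.073,y,z),vel=.12); f=(F()-f0); print(y,f.round(1))
    if np.linalg.norm(f[:2])>8: break
manip.servo_line(w(-.073,y-.01,z),vel=.2); manip.servo_line(w(-.12,y-.05,.1),vel=.35)
print(look((-.073,.064)),manip.current_clock())
```

```text
-0.16 [ 1.  -0.8 -1. ]
-0.12 [ 1.2  0.1 -0.2]
-0.09 [ 0.9 -0.1 -0.5]
-0.075 [ 1.4 -0.9  0.8]
-0.066 [ 1.5 -0.6  1. ]
(array([-0.0484, -0.0617]), -0.0427, array([184.2, 454.5])) 35.0
```

The panel mask merged with the arm. I'll move clear and look again.

Run:
```python
from h import *
effector.open_jaws()
manip.servo_line(w(-.235,.06,.05),vel=.5)
print(look((-.073,.062)),look((-.08,.03)),manip.current_clock())
im=viewer.get_image('side');cv2.imwrite("pics/side6.png",im[:,:,::-1])
```

```text
(array([-0.0478, -0.0974]), -0.0343, array([184.1, 527. ])) (array([-0.0478, -0.0974]), -0.0343, array([184.1, 527. ])) 37.1417
```

```bash
cat >> h.py <<'E'
def scan(im,n='side',off=(.0024,.0006)):
    """rectify the table plane z=19 mm to machine axes (1 px = 0.5 mm) and read panel edges"""
    xs=np.arange(-.16,.012,.0005); ys=np.arange(-.08,.24,.0005)
    X=np.array([[[*(np.array(w(x,y,.019))+[*off,0])] for y in (ys[0],ys[-1])] for x in (xs[0],xs[-1])])
    src=np.float32([proj(n,X[i,j]) for i in(0,1) for j in(0,1)])
    dst=np.float32([[j*(len(ys)-1),i*(len(xs)-1)] for i in(0,1) for j in(0,1)])
    return cv2.warpPerspective(im,cv2.getPerspectiveTransform(src,dst),(len(ys),len(xs))),xs,ys
E
python3 - <<'E'
from h import *
out=[]
for n,off,im in(('side',(.0024,.0006),cv2.imread("pics/side6.png")),('top',(-.0024,-.0006),viewer.get_image('top')[:,:,::-1])):
    r,xs,ys=scan(im,n,off); out.append(r)
    g=r.min(2)
    for x in (-.12,-.1,-.08,-.06,-.04):
        v=g[np.argmin(abs(xs-x))]>185; i=np.flatnonzero(v); print(n,x,"y",ys[i[0]],ys[i[-1]],len(i)*.5) if len(i) else 0
    for y in (-.03,0,.05,.1,.14):
        v=g[:,np.argmin(abs(ys-y))]>185; i=np.flatnonzero(v); print(n,'y',y,"x",xs[i[0]],xs[i[-1]],len(i)*.5) if len(i) else 0
cv2.imwrite("pics/v6.png",np.vstack(out))
E
```

```text
side -0.12 y -0.036999999999999963 0.1675000000000002 205.0
side -0.1 y -0.048999999999999974 0.1670000000000002 216.5
side -0.08 y -0.048999999999999974 0.1600000000000002 209.5
side -0.06 y -0.04799999999999997 0.12850000000000017 177.0
side -0.04 y -0.048499999999999974 0.1485000000000002 195.0
side y -0.03 x -0.12349999999999997 -0.012999999999999873 111.0
side y 0 x -0.12949999999999998 -0.011999999999999872 118.0
side y 0.05 x -0.12999999999999998 -0.012499999999999872 118.0
side y 0.1 x -0.13049999999999998 -0.012999999999999873 118.0
side y 0.14 x -0.13049999999999998 0.011500000000000149 135.0
top -0.12 y -0.051499999999999976 0.1690000000000002 130.0
top -0.1 y -0.050999999999999976 0.1690000000000002 196.5
top -0.08 y -0.050999999999999976 0.1615000000000002 213.0
top -0.06 y -0.051499999999999976 0.19700000000000023 234.0
top -0.04 y -0.050999999999999976 0.19750000000000023 233.5
top y -0.03 x -0.13049999999999998 0.011500000000000149 123.5
top y 0 x -0.16 0.011500000000000149 117.0
top y 0.05 x -0.13349999999999998 0.011500000000000149 119.0
top y 0.1 x -0.16 0.011500000000000149 146.5
top y 0.14 x -0.12649999999999997 0.011500000000000149 120.0
```

View pics/v6.png

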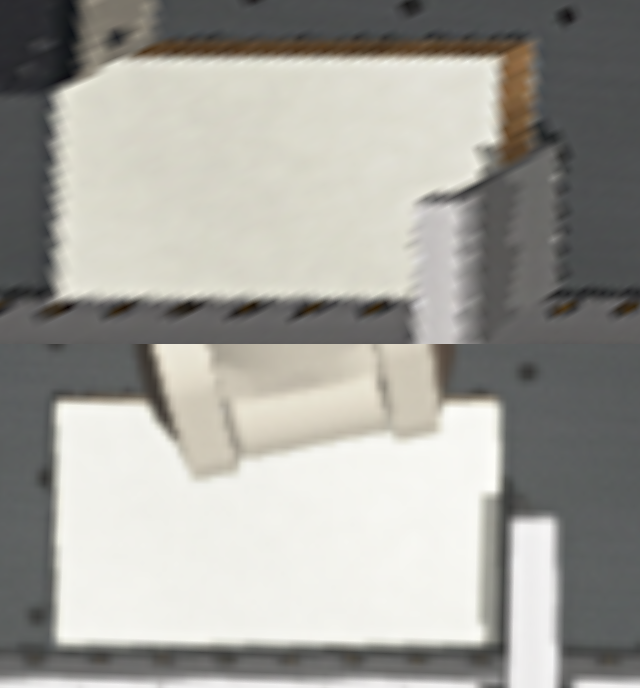

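The rectified views (side upper, top lower) show the panel square, with its near edge at x=-0.130 m, about 11 mm off the fence. Its left end (col 500) is about 8 mm short of the stop face. I'll push flush with two fingers, then along, both under force watch.

Run:
```python
from h import *
manip.servo_line(w(-.175,.059,.01),vel=.3)
z,f0=lower(-.175,.059,.008,-.022,.01); 
manip.servo_line(w(-.142,.059,z),vel=.12); x=-.137; manip.servo_line(w(x,.059,z),vel=.1)
while x<-.120:
    x+=.002; manip.servo_line(w(x,.059,z),vel=.05); f=C.T@(F()-f0)[:2]; print(round(x,3),f.round(1),end=' ')
    if f[0]<-7: break
manip.servo_line(w(x-.02,.059,z),vel=.2)
print(manip.current_clock())
manip.servo_line(w(-.19,-.03,.05),vel=.4); effector.close(f_grip=10)
manip.servo_line(w(-.072,-.095,.05),vel=.4)
z,f0=lower(-.072,-.095,.008,-.022,.01); y=-.068; manip.servo_line(w(-.072,y,z),vel=.12)
while y<-.048:
    y+=.002; manip.servo_line(w(-.072,y,z),vel=.05); f=C.T@(F()-f0)[:2]; print(round(y,3),f.round(1),end=' ')
    if f[1]<-8: break
manip.servo_line(w(-.072,y-.02,z),vel=.15); manip.servo_line(w(-.12,-.15,.1),vel=.4); manip.servo_line(w(-.235,-.14,.1),vel=.4)
print(manip.current_clock())
for n,off in(('side',(.0024,.0006)),('top',(-.0024,-.0006))):
    r,xs,ys=scan(viewer.get_image(n),n,off); g=r.min(2); cv2.imwrite(f"pics/r7{n}.png",r[:,:,::-1])
    for x in (-.1,-.08,-.06,-.04):
        i=np.flatnonzero(g[np.argmin(abs(xs-x))]>185); print(n,x,"y",ys[i[0]].round(4),ys[i[-1]].round(4),len(i)*.5)
    for y in (-.03,0,.05,.1,.14):
        i=np.flatnonzero(g[:,np.argmin(abs(ys-y))]>185); print(n,'y',y,"x",xs[i[0]].round(4),xs[i[-1]].round(4),len(i)*.5)
```

```text
-0.135 [-5.9  1. ] -0.133 [-0.9  1. ] -0.131 [-2.1  1. ] -0.129 [-5.6  0.9] -0.127 [-9.8  0.1] 40.8833
-0.066 [ 0.2 -0.6] -0.064 [ 0.1 -0.4] -0.062 [ 0.1 -2.6] -0.06 [ 0.5 -2.9] -0.058 [ 0.5 -2.5] -0.056 [ 0.5 -3.4] -0.054 [ 0.1 -7.4] -0.052 [ -0.6 -10.7] 48.0083
side -0.1 y -0.0405 0.177 218.0
side -0.08 y -0.04 0.1595 200.0
side -0.06 y -0.04 0.128 168.5
side -0.04 y -0.04 0.1485 186.0
side y -0.03 x -0.1185 -0.0035 115.5
side y 0 x -0.1185 -0.0045 114.5
side y 0.05 x -0.1185 -0.0035 115.5
side y 0.1 x -0.1185 -0.0035 115.5
side y 0.14 x -0.1185 0.0115 122.5
top -0.1 y -0.0415 0.179 221.0
top -0.08 y -0.0415 0.161 203.0
top -0.06 y -0.0415 0.197 224.5
top -0.04 y -0.042 0.1975 225.5
top y -0.03 x -0.119 0.0115 123.0
top y 0 x -0.119 0.0115 120.5
top y 0.05 x -0.119 0.0115 120.0
top y 0.1 x -0.1195 0.0115 123.5
top y 0.14 x -0.119 0.0115 120.5
```

Run:
```python
from h import *
g=cv2.cvtColor(viewer.get_image('top'),cv2.COLOR_RGB2GRAY).astype(int)
r=cv2.cvtColor(cv2.imread("pics/top5.png"),cv2.COLOR_BGR2GRAY).astype(int)
print("stop tip unchanged?",abs(g-r)[165:185,229:234].max(),"right stop",abs(g-r)[140:175,418:440].max())
print(manip.current_clock(),manip.hand_in())
```

```text
stop tip unchanged? 6 right stop 4
the job is handed in; nothing more can be done
48.1583 None
```

The job is handed in at 48 s of the 64 s allowed, no verdict returned: the left stop is down, the panel measures square and flush on the fence with its left end against the stop, and the right stop is unmoved; I didn't re-measure the bystanders.

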